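Sort tested drive units into the latched service case and the reject tray

ROBOT

A 6-joint arm with a two-finger parallel gripper is mounted at the origin on the work surface. World frame = base frame: x ahead of the robot, y to its left, z up, the work surface at z = 0. Lengths are in m, angles in degrees, forces in N, time in s.
With the tool pointing down it reaches from about 0.35 to 0.875 m from the base axis. Payload 4.2 kg.
Tool frame: the origin (TCP) lies on the centre line of the jaws, within the pads' length; the fingertips stand r.tip_extent ahead of it and the grasp point (between the pads) lies 11 mm behind it (r.tip_extent is the distance from the TCP to the fingertips, in m); z points along the fingers, y is the line along which they close (so a half turn about z gives the same grasp; the last joint's range is limited). The gripper opens to 87 mm and grips with 3 to 60 N. Pads are 19 mm wide; open, the fingers measure 117 mm over their backs; the gripper's body (75 mm by 190 mm) begins 51 mm behind the grasp point.
Start: joints at [-62.303, 22.042, 0.453, 0, -68.411, -14.817], TCP at [0.139, -0.609, 0.231] pointing down, gripper open.
Joint ranges: [-179.83, 179.83], [-69.29, 118.12], [-61.27, 80.66], [-181.25, 117.63], [-171.15, -9.14], [-177.46, 177.46]. Speed limits (degrees/s): [159.86, 159.86, 180, 180, 180, 180].

INTERFACE

Orientations are given as a 3x3 rotation matrix whose columns are the frame's x, y, z axes.
In Python, from station import r gives the robot as it stands.
- The arm moves only by the shell command python3 -m jog 'ROWS'. ROWS is text: rows parted by semicolons, each of 5 numbers parted by spaces: the opening, from 0 (shut) to 1 (fully open), then the shift along the world's x, y, z in mm, then the turn about the world's z in degrees. In form: hand dx dy dz roll; .... A call has 1 to 5 rows; each row shifts and turns the commanded pose from where the row before left it; what a row does not reach is not made up. A row lasts 1/8 s, in which the tool goes at most 62.5 mm and 10.7 degrees, less where a joint would pass 70% of its speed; a pose out of reach is approached as far as the arm can. A call is refused whole if a number of a shift passes 62.5 or a number of a turn 10.7, either way. A call with a gripper value outside its range is refused whole. The fingers move at their own pace and stop on an object; the grip force is fixed at half the most. Time passes only in rows, so rows that do not move let the fingers close. It gives the time, the measured TCP pose, the force, the opening and the grip force at its end, in the units of the state.
- r.sense(): the state, without advancing time (a new reading comes with each control period).
- r.capture(name): name is "scene" or "top" or "wrist"; returns a dict with "pixels" (420x560x3 uint8, red, green, blue), "fovy" (degrees; the focal length in pixels is half the picture's height over the tangent of half this angle, whatever the lens; pixels are square), "cx", "cy" (the principal point, pixels), "origin" and "orientation" of the camera in the world; the wrist camera has in their place "T_tool_cam" (4x4, takes a point from camera to tool coordinates, whose origin is the TCP and whose axes are the flange's). Camera axes: x right, y down, z forward; pixel columns grow to the right and rows downward; lengths in m; the calibration is good to about 2 mm. A picture is of the moment at which its call begins: read the wrist's pose just before it. There is no depth.
- r.finish_job(): hands the job in; it is judged then, once.
The state is a dict: "time_s": time; "joints": joint angles; "joint_velocities": joint speeds; "effort": joint torques, N m; "tcp_pos": TCP position; "ee_rot": TCP orientation; "wrist_force": force on the tool from outside, world axes, zero at the start; "moment": the same for the moment, N m; "gripper_width": opening from 0.0 (shut) to 1.0 (fully open); "gripper_force": force on a finger pad.
Only numpy, scipy, OpenCV 4.12 (cv2) and the standard library are available. Lean on these libraries where they do the work, as an engineer would, in place of code of your own. Each camera call takes 0.05 s, during which the arm holds its last target. There are 200 camera calls.

TASK

The drive units lying on the bench mat have been tested. Unfasten the latch of the black service case and open its lid all the way, lay every green-tagged unit flat in a nest of its own in the case, then shut the lid and fasten the latch again. Lay every red-tagged unit flat in a nest of its own in the red reject tray, at any time; tags stay uppermost, either way round, and leave the screwdriver, the jar and the screw box where they are.

Things in the scene. Friction and masses are not known exactly. Their poses are not given: they have to be found in the camera images.
- case: black hard case fixed to the bench, 170 mm deep (x), 316 mm wide (y). Origin: centre of its underside; x points from its front (latch, lugs) to its back (hinge), z up. Base walls 55 mm high, three hard-foam nests inside. The shut lid's top is at 87 mm; a seated unit's top is at 69 mm; the lid will not shut over a unit that is not down in its nest
- pass_nest0 (a point): pass nest in the case: centre of the floor of a pocket 122 mm long (along x of the case), 58 mm wide and 14 mm deep; a unit fits either way round, 5 to 6 mm free on each side. Floor 31 mm, pocket rim 45 mm above the bench. Nests lie 88 mm apart along y
- pass_nest1 (a point): pass nest in the case: centre of the floor of a pocket 122 mm long (along x of the case), 58 mm wide and 14 mm deep; a unit fits either way round, 5 to 6 mm free on each side. Floor 31 mm, pocket rim 45 mm above the bench. Nests lie 88 mm apart along y
- pass_nest2 (a point): pass nest in the case: centre of the floor of a pocket 122 mm long (along x of the case), 58 mm wide and 14 mm deep; a unit fits either way round, 5 to 6 mm free on each side. Floor 31 mm, pocket rim 45 mm above the bench. Nests lie 88 mm apart along y
- latch (a joint): draw latch at the middle of the case's front, hinged about a line along the case's y: 0 fastened (its steel claw lies over the lid's lip: lid held), grows to 1.25 rad as it swings outward (-x of the case) and down. Lid free above about 0.5; a latch left up blocks a lid being shut. Light friction: stays where left
- latch_hinge (a point): middle of the latch's hinge line: 90 mm in front (-x) of the case's centre, 34 mm above the bench
- latch_tab (a point): centre of the latch's yellow pull tab, 30 mm wide (case's y), 36 mm long, 8 mm thick. With the latch at 0 it lies 21 mm in front of (-x) and 56 mm above the hinge line, leaning outward by 0.61 rad from upright; it turns with the latch. Pinch it across its 30 mm width
- lid (a joint): case lid, hinged at the back about a line along the case's y: 0 shut, 1.7 rad fully open, where it rests leaning back against its stop; let go before about 1.5 rad it falls shut. 32 mm high, 0.32 kg
- lid_hinge (a point): middle of the lid's hinge line: 89 mm behind (+x) the case's centre, 55 mm above the bench
- lug_left (a point): grip point on the lid's left yellow lifting lug, 100 mm to +y of the middle. With the lid shut it lies 201 mm in front of (-x) and 12 mm above the hinge line. The lug is 30 mm wide (y), 10 mm thick and sticks 42 mm out of the lid's front; this point is 27 mm out. It turns with the lid; pinch it across its 30 mm width
- lug_right (a point): the same on the lid's right lug, 100 mm to -y of the middle
- tray: red reject tray with a black floor, fixed to the bench, 144 mm (x) by 198 mm (y), 20 mm high, two nests side by side along y. Origin: centre of its underside, z up
- reject_nest0 (a point): reject nest in the red tray: centre of the floor of a pocket 122 mm long (along x of the tray), 58 mm wide and 14 mm deep; a unit fits either way round, 5 to 6 mm free on each side. Floor 6 mm, pocket rim 20 mm above the bench. Nests lie 88 mm apart along y
- reject_nest1 (a point): reject nest in the red tray: centre of the floor of a pocket 122 mm long (along x of the tray), 58 mm wide and 14 mm deep; a unit fits either way round, 5 to 6 mm free on each side. Floor 6 mm, pocket rim 20 mm above the bench. Nests lie 88 mm apart along y
- unit_p1: GREEN (passed) tag: gear-motor drive unit lying flat. Grey gearbox block 62 x 48 mm, 38 mm high (x -55 to +7 mm), round steel motor can 36 mm across on its end (x +7 to +55 mm); 110 mm long over all, about 0.3 kg. Square tag 38 x 34 mm on top of the gearbox. Origin: middle of the underside; x along it to the motor end, z up. Grip across the 48 mm flanks near x -12 mm. May be absent (None)
- unit_p2: GREEN (passed) tag: gear-motor drive unit lying flat. Grey gearbox block 62 x 48 mm, 38 mm high (x -55 to +7 mm), round steel motor can 36 mm across on its end (x +7 to +55 mm); 110 mm long over all, about 0.3 kg. Square tag 38 x 34 mm on top of the gearbox. Origin: middle of the underside; x along it to the motor end, z up. Grip across the 48 mm flanks near x -12 mm. May be absent (None)
- unit_p3: GREEN (passed) tag: gear-motor drive unit lying flat. Grey gearbox block 62 x 48 mm, 38 mm high (x -55 to +7 mm), round steel motor can 36 mm across on its end (x +7 to +55 mm); 110 mm long over all, about 0.3 kg. Square tag 38 x 34 mm on top of the gearbox. Origin: middle of the underside; x along it to the motor end, z up. Grip across the 48 mm flanks near x -12 mm. May be absent (None)
- unit_r1: RED (failed) tag: gear-motor drive unit lying flat. Grey gearbox block 62 x 48 mm, 38 mm high (x -55 to +7 mm), round steel motor can 36 mm across on its end (x +7 to +55 mm); 110 mm long over all, about 0.3 kg. Square tag 38 x 34 mm on top of the gearbox. Origin: middle of the underside; x along it to the motor end, z up. Grip across the 48 mm flanks near x -12 mm. May be absent (None)
- unit_r2: RED (failed) tag: gear-motor drive unit lying flat. Grey gearbox block 62 x 48 mm, 38 mm high (x -55 to +7 mm), round steel motor can 36 mm across on its end (x +7 to +55 mm); 110 mm long over all, about 0.3 kg. Square tag 38 x 34 mm on top of the gearbox. Origin: middle of the underside; x along it to the motor end, z up. Grip across the 48 mm flanks near x -12 mm. May be absent (None)
- screwdriver: bystander: blue-handled screwdriver, 190 mm long, lying beyond the units. Leave alone
- grease_jar: bystander: white jar with a black lid, 60 mm across, 70 mm high; origin: centre of its underside. Leave alone
- screw_box: bystander: open blue screw box, 65 x 130 x 35 mm; origin: centre of its underside. Leave alone
Not all that is in view belongs to the job. What is shaped like the unit_p2 but orange or yellow is not meant.

How it is judged (in metres and radians):
On the way, in this order (a step that is already met when the one before it is completed fails the run):
1. the latch is swung clear of the lid (value of joint latch above 0.8 rad), for 0.2 s.
2. the lid is open (value of joint lid above 1.5 rad), for 0.2 s.
3. every green-tagged unit lies in a nest of the open case (value of joint lid above 1.2 rad and ((horizontal distance between unit_p1 and pass_nest0 below 0.012 m and z of unit_p1 in the frame of pass_nest0 below 0.005 m) or (horizontal distance between unit_p1 and pass_nest1 below 0.012 m and z of unit_p1 in the frame of pass_nest1 below 0.005 m) or (horizontal distance between unit_p1 and pass_nest2 below 0.012 m and z of unit_p1 in the frame of pass_nest2 below 0.005 m)) and angle between each of unit_p1, unit_p2, unit_p3's own z axis and vertical below 0.12 rad and linear speed of each of unit_p1, unit_p2, unit_p3 below 0.02 m/s and ((horizontal distance between unit_p2 and pass_nest0 below 0.012 m and z of unit_p2 in the frame of pass_nest0 below 0.005 m) or (horizontal distance between unit_p2 and pass_nest1 below 0.012 m and z of unit_p2 in the frame of pass_nest1 below 0.005 m) or (horizontal distance between unit_p2 and pass_nest2 below 0.012 m and z of unit_p2 in the frame of pass_nest2 below 0.005 m)) and ((horizontal distance between unit_p3 and pass_nest0 below 0.012 m and z of unit_p3 in the frame of pass_nest0 below 0.005 m) or (horizontal distance between unit_p3 and pass_nest1 below 0.012 m and z of unit_p3 in the frame of pass_nest1 below 0.005 m) or (horizontal distance between unit_p3 and pass_nest2 below 0.012 m and z of unit_p3 in the frame of pass_nest2 below 0.005 m))), for 0.2 s.
4. the lid is shut (value of joint lid below 0.05 rad), for 0.2 s.
5. the latch is fastened over the lid (value of joint lid below 0.05 rad and value of joint latch below 0.15 rad), for 0.2 s.
At the end, for the whole second after the job is handed in: Lid shut (under 0.05 rad) and latch fastened (under 0.15 rad); each green-tagged unit at rest in a nest of the case and each red-tagged unit in a nest of the reject tray: within 12 mm of the nest's centre, its underside less than 5 mm above the nest floor, level within 0.12 rad with its tag up (all of step 5 and ((horizontal distance between unit_p1 and pass_nest0 below 0.012 m and z of unit_p1 in the frame of pass_nest0 below 0.005 m) or (horizontal distance between unit_p1 and pass_nest1 below 0.012 m and z of unit_p1 in the frame of pass_nest1 below 0.005 m) or (horizontal distance between unit_p1 and pass_nest2 below 0.012 m and z of unit_p1 in the frame of pass_nest2 below 0.005 m)) and angle between each of unit_p1, unit_p2, unit_p3, unit_r1, unit_r2's own z axis and vertical below 0.12 rad and linear speed of each of unit_p1, unit_p2, unit_p3, unit_r1, unit_r2 below 0.02 m/s and ((horizontal distance between unit_p2 and pass_nest0 below 0.012 m and z of unit_p2 in the frame of pass_nest0 below 0.005 m) or (horizontal distance between unit_p2 and pass_nest1 below 0.012 m and z of unit_p2 in the frame of pass_nest1 below 0.005 m) or (horizontal distance between unit_p2 and pass_nest2 below 0.012 m and z of unit_p2 in the frame of pass_nest2 below 0.005 m)) and ((horizontal distance between unit_p3 and pass_nest0 below 0.012 m and z of unit_p3 in the frame of pass_nest0 below 0.005 m) or (horizontal distance between unit_p3 and pass_nest1 below 0.012 m and z of unit_p3 in the frame of pass_nest1 below 0.005 m) or (horizontal distance between unit_p3 and pass_nest2 below 0.012 m and z of unit_p3 in the frame of pass_nest2 below 0.005 m)) and ((horizontal distance between unit_r1 and reject_nest0 below 0.012 m and z of unit_r1 in the frame of reject_nest0 below 0.005 m) or (horizontal distance between unit_r1 and reject_nest1 below 0.012 m and z of unit_r1 in the frame of reject_nest1 below 0.005 m)) and ((horizontal distance between unit_r2 and reject_nest0 below 0.012 m and z of unit_r2 in the frame of reject_nest0 below 0.005 m) or (horizontal distance between unit_r2 and reject_nest1 below 0.012 m and z of unit_r2 in the frame of reject_nest1 below 0.005 m))); the robot touches nothing.
It fails at once if the screwdriver is displaced by more than 30 mm (distance of screwdriver from where it was at the start of the episode above 0.03 m).
It fails at once if the grease jar is displaced by more than 30 mm (distance of grease_jar from where it was at the start of the episode above 0.03 m).
It fails at once if the screw box is displaced by more than 30 mm (distance of screw_box from where it was at the start of the episode above 0.03 m).
Of unit_p1, unit_p2, unit_p3 only 2 to 3 are there at a start; the rules pass over those that are not, and their reading is None.
Of unit_r1, unit_r2 only 1 to 2 are there at a start; the rules pass over those that are not, and their reading is None.
At some moment in a run one of unit_p1, unit_p2, unit_p3, unit_r1, unit_r2 may be knocked a few centimetres aside while the robot is not near it.
Once in a run the grip may slacken for a moment while it holds something.
It also fails if it takes over 210 s, if anything falls off the work surface, if the arm or the gripper's body presses on something with over 40 N, if the wrist force passes 120 N, or if a joint passes its speed limit or range.

## Working session

There is one attempt and no reset: what is moved stays moved. The work goes in short steps, Python scripts to look and compute and a shell command to move; the robot and the scene stay as the last step left them, time stands still between calls to the robot, and variables do not carry over. Pictures are saved under pics/ and viewed, at most 14 in all, crops included, and the job is handed in when it is done.

```bash
ls; mkdir -p pics
python3 - <<'E'
from station import r
import cv2,json
s=r.sense();print(s['time_s'],s['tcp_pos'],s['ee_rot'],r.tip_extent,s['gripper_width'])
for n in("scene","top"):
    c=r.capture(n);cv2.imwrite(f"pics/{n}0.png",c['pixels'][:,:,::-1])
    print(n,c['fovy'],c['cx'],c['cy'],c['origin'],c['orientation'])
E
```

```text
pics
0.0 [ 0.13920997 -0.60868547  0.22945548] [[-9.74880653e-01 -2.22727063e-01 -6.06548466e-04]
 [-2.22727858e-01  9.74878328e-01  2.13218014e-03]
 [ 1.16416736e-04  2.21371640e-03 -9.99997543e-01]] 0.008 0.9980188082886033
scene 43.54474996012667 286.578148594577 209.19148794013577 [1.34354274 0.24474143 1.30302737] [[-0.21567815  0.79673064 -0.56453806]
 [ 0.97632762  0.16627426 -0.13833741]
 [-0.01634951 -0.58101046 -0.81373186]]
top 45.72987201878145 280.06578890997486 209.18742874503727 [0.3914005  0.02431436 1.46137312] [[ 0.02105465 -0.9956539   0.09071938]
 [-0.99976358 -0.02047461  0.00731977]
 [-0.00543051 -0.09085205 -0.99584959]]
```

View pics/top0.png

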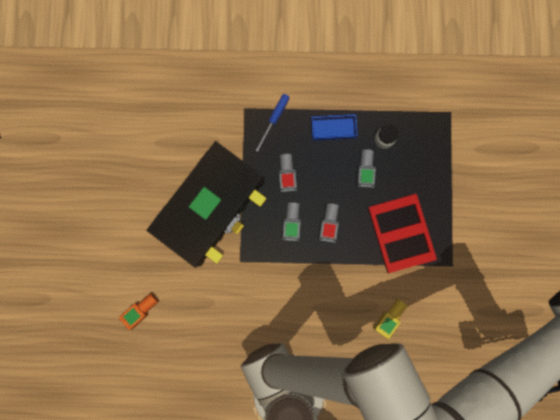

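View pics/scene0.png

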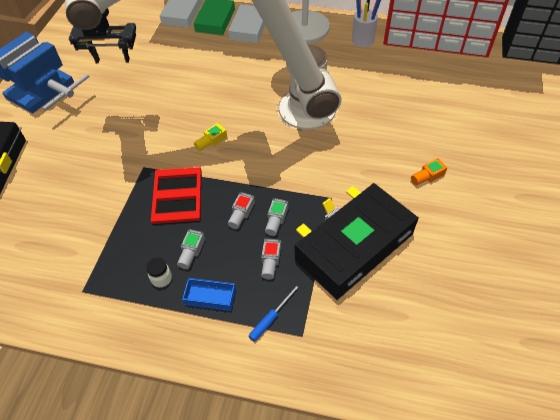

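The top view shows green-tagged units at about (292,222) and (367,170), and red-tagged ones at (288,175) and (330,225). The case is at (205,203) with lugs at (258,198) and (214,255), and the tray is at (402,233). The orange and yellow ones, and the green patch on the lid, are decoys; the scene view agrees.

```bash
cat > h.py <<'E'
import numpy as np,cv2
from station import r
def cam(n):
    s=r.sense();c=r.capture(n);c['img']=c['pixels']
    if n=='wrist':
        T=np.eye(4);T[:3,:3]=s['ee_rot'];T[:3,3]=s['tcp_pos'];W=T@np.array(c['T_tool_cam'])
        c['R'],c['o']=W[:3,:3],W[:3,3]
    else: c['R'],c['o']=np.array(c['orientation']),np.array(c['origin'])
    c['f']=c['img'].shape[0]/2/np.tan(np.radians(c['fovy'])/2);return c
def ray(c,uv,z):
    uv=np.atleast_2d(np.asarray(uv,float))
    d=np.c_[(uv[:,0]-c['cx'])/c['f'],(uv[:,1]-c['cy'])/c['f'],np.ones(len(uv))]@c['R'].T
    return (c['o']+d*((z-c['o'][2])/d[:,2])[:,None])[:,:2]
def px(c,P):
    q=(np.atleast_2d(P)-c['o'])@c['R'];return q[:,:2]/q[:,2:]*c['f']+[c['cx'],c['cy']]
def mask(c,col):
    h,s,v=[x.astype(int) for x in cv2.split(cv2.cvtColor(c['img'],cv2.COLOR_RGB2HSV))]
    m={'green':(abs(h-65)<20)&(s>110)&(v>60),'red':((h<6)|(h>174))&(s>150)&(v>80),
       'yellow':(abs(h-27)<5)&(s>170)&(v>90)}[col]
    return m.astype(np.uint8)
def blobs(c,col,z,amin):
    cs,_=cv2.findContours(mask(c,col),cv2.RETR_EXTERNAL,cv2.CHAIN_APPROX_NONE);out=[]
    for k in cs:
        if cv2.contourArea(k)<amin: continue
        m=cv2.moments(k);uv=(m['m10']/m['m00'],m['m01']/m['m00'])
        w=ray(c,k[:,0],z);rc=cv2.minAreaRect((w*1000).astype(np.float32))
        out.append((np.round(uv,1),ray(c,uv,z)[0]*1000,np.array(rc[0]),np.array(rc[1]),rc[2]))
    return out
E
python3 - <<'E'
from h import *
for n in('top','scene'):
    c=cam(n)
    for col,z in(('green',.038),('red',.038),('red',.020),('yellow',.072)):
        for b in blobs(c,col,z,20): print(n,col,z,b[0],b[1].round(1),b[2].round(1),b[3].round(1),round(b[4],1))
E
```

```text
top green 0.038 [387.9 325.3] [ 200.1 -274.8] [ 200.4 -274.9] [30.5 33.6] 54.4
top green 0.038 [131.4 316.2] [209.6 447.3] [209.3 447.2] [29.5 33.7] 42.0
top green 0.038 [291.1 229.2] [464.2   2.1] [464.8   2.3] [34.3 28.6] 1.0
top green 0.038 [204.5 202.8] [535.  252.4] [535.1 252.3] [65.5 74.7] 55.9
top green 0.038 [366.6 175.5] [ 623.8 -212.9] [ 623.8 -212.5] [32.4 31.7] 0.4
top red 0.038 [328.7 230. ] [ 464.3 -105.4] [ 464.2 -104.9] [34.4 31.4] 0.6
top red 0.038 [402.2 232.8] [ 460.5 -315.1] [ 460.5 -314.9] [198.9 146.7] 16.9
top red 0.038 [287.1 179.7] [607.   16.1] [606.1  15.1] [35.  31.7] 1.2
top red 0.02 [328.7 230. ] [ 465.2 -107. ] [ 465.2 -106.5] [34.9 31.8] 0.6
top red 0.02 [402.2 232.8] [ 461.3 -319.4] [ 461.3 -319.2] [201.4 148.6] 16.9
top red 0.02 [287.1 179.7] [609.7  16. ] [608.8  15. ] [35.4 32.1] 1.2
top yellow 0.072 [380.2 329.2] [ 193.7 -246.7] [ 195.3 -248.6] [52.1 29.7] 13.6
top yellow 0.072 [237.4 227.3] [464.7 152.5] [464.7 152.5] [18.7 26.3] 57.7
scene green 0.038 [191.4 239.1] [ 623.7 -213.3] [ 623.6 -213.3] [33.2 36.1] 85.9
scene green 0.038 [357.1 230.3]
[... 769 characters left out ...]
.3 201.2] [ 451.8 -111.3] [ 451.7 -112. ] [33.2 36.8] 82.6
scene red 0.02 [176.2 195.3] [ 471.4 -316.5] [ 464.9 -318.1] [210.6 147.1] 17.0
scene red 0.02 [451.2  22.1] [-575.9  471.6] [-577.9  457.8] [384.5 478.2] 0.7
scene yellow 0.072 [303.1 229.9] [549.7  96.1] [549.5  96.5] [35.4 32.1] 53.8
scene yellow 0.072 [328.4 205.1] [450.7 150.5] [450.3 150.3] [47.8 29.8] 30.1
scene yellow 0.072 [353.  191.7] [388.  212.9] [387.8 212.7] [34.6 31. ] 53.3
scene yellow 0.072 [  4.6 162.2] [ 493.2 -861.8] [ 492.4 -859.1] [91.2 32.9] 30.2
scene yellow 0.072 [211.3 136.5] [ 259.4 -262.3] [ 264.2 -266.2] [ 71.  119.8] 56.3
scene yellow 0.072 [365.5  10.8] [-507.1  132.2] [-503.7  132.7] [113.3   9.9] 3.8
```

Both cameras agree to about 2 mm: units, tray (yaw ≈ 17°) and case (yaw ≈ 54°). Now I move over the latch and refine with the wrist camera.

```bash
python3 -m jog '1 45 25 25 10.3; 1 45 25 25 10.3; 1 45 25 25 10.4; 1 45 25 25 10.4; 1 45 25 25 0' && python3 -m jog '1 10 60 0 0; 1 10 60 0 0; 1 10 60 0 0; 1 10 60 0 0; 1 10 60 0 0' && python3 -m jog '1 8 60 0 0; 1 8 60 0 0; 1 8 60 0 0; 1 8 60 0 0; 1 0 40 0 0' && python3 -m jog '1 0 0 0 0; 1 0 0 0 0'
python3 - <<'E'
from h import *
c=cam('wrist');print(c['R'].round(3),c['o'],c['T_tool_cam'])
cv2.imwrite('pics/w1.png',c['img'][:,:,::-1])
for b in blobs(c,'yellow',.072,200): print(b[0],b[1].round(1),b[2].round(1),b[3].round(1),round(b[4],1))
for b in blobs(c,'green',.087,200): print('g',b[0],b[1].round(1),b[2].round(1),b[3].round(1),round(b[4],1))
E
```

```text
time_s: 0.82
tcp_pos: [0.3656, -0.4831, 0.3562]
ee_rot: [[-0.583, -0.812, -0.0], [-0.812, 0.583, 0.0], [-0.0, 0.0, -1.0]]
wrist_force: [-0.4, -0.7, -0.2]
gripper_width: 1.002
gripper_force: 0.0
time_s: 1.45
tcp_pos: [0.4141, -0.1823, 0.3556]
ee_rot: [[-0.584, -0.812, 0.0], [-0.812, 0.584, 0.0], [-0.0, -0.0, -1.0]]
wrist_force: [0.4, 0.2, -0.1]
gripper_width: 0.996
gripper_force: 0.0
time_s: 2.08
tcp_pos: [0.4462, 0.0982, 0.3553]
ee_rot: [[-0.582, -0.813, -0.0], [-0.813, 0.582, 0.0], [0.0, 0.0, -1.0]]
wrist_force: [0.3, -1.4, 0.0]
gripper_width: 0.999
gripper_force: 0.0
time_s: 2.33
tcp_pos: [0.4461, 0.0955, 0.3554]
ee_rot: [[-0.584, -0.812, -0.0], [-0.812, 0.584, -0.0], [0.0, 0.0, -1.0]]
wrist_force: [0.4, 0.5, 1.0]
gripper_width: 1.0
gripper_force: 0.0
[[-0.812  0.561  0.162]
 [ 0.584  0.78   0.225]
 [-0.     0.277 -0.961]] [0.40110998 0.03386634 0.50838905] [[-3.37195103e-04 -9.60682414e-01 -2.77649395e-01  7.64063476e-02]
 [ 9.99999843e-01 -1.99431153e-04 -5.24420549e-04  6.00145338e-04]
 [ 4.48429660e-04 -2.77649528e-01  9.60682330e-01 -1.52904261e-01]
 [ 0.00000000e+00  0.00000000e+00  0.00000000e+00  1.00000000e+00]]
g [295.5 274.5] [516.8 224.2] [516.8 224.3] [10.6 69.8] 54.3
g [229.5 113.9] [458.7   4.6] [458.8   4.7] [29.1 32.3] 87.7
g [26.3 47.6] [ 600.8 -187.3] [ 601. -187.] [29.9 33.3] 87.1
```

View pics/w1.png

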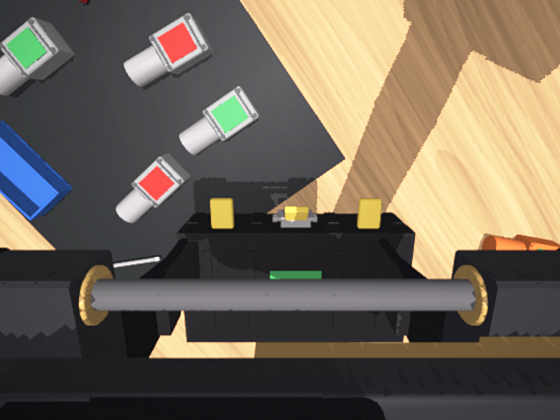

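The wrist image shows lugs at (222,213) and (369,213), and the latch tab at (296,213). My yellow mask was too strict, so I'm loosening it.

```bash
sed -i "s/(s>170)&(v>90)/(s>115)\&(v>90)/" h.py
python3 - <<'E'
from h import *
for n in('wrist','top'):
  c=cam(n)
  for b in blobs(c,'yellow',.072,30 if n=='top' else 150): print(n,b[0],b[1].round(1),b[2].round(1),b[3].round(1),round(b[4],1))
  print(px(c,[[.4687,.1546,.072],[.5495,.0965,.072],[.3878,.2127,.072]]).round(1))
c=cam('wrist');print(c['img'][213,[222,369,296]])
E
```

```text
wrist [296.3 212.9] [467.7 156.5] [467.5 156.7] [16.9 30.8] 54.2
wrist [369.2 213.7] [388.9 214.5] [388.8 214.6] [40.8 31.5] 54.2
wrist [221.9 213.1] [548.7  98.3] [548.8  98.5] [42.2 31.3] 54.3
[[294.9 212.3]
 [220.6 212.3]
 [369.2 212.2]]
top [389.6 321.7] [ 214.3 -272.2] [ 224.  -278.4] [ 46.4 103.5] 56.3
[[236.7 225.9]
 [258.2 197.6]
 [215.  254.5]]
[[232 206  92]
 [228 199  87]
 [206 172  73]]
```

```bash
python3 -m jog '1 19.5 56.5 0 0; 1 0 0 -60 0; 1 0 0 -60 0; 1 0 0 -60 0; 1 0 0 -40 0' && python3 -m jog '0.6 0 0 -30 0; 0.6 0 0 -21 0; 0.6 0 0 0 0;0.2 0 0 0 0;0.2 0 0 0 0' && python3 -m jog '0.2 0 0 0 0; 0.2 0 0 0 0; 0.2 0 0 0 0'
python3 - <<'E'
import numpy as np
# latch arc, mm, world deltas from theta=0
e=np.array([.585,.811])
p=lambda t:np.r_[-59.8*np.sin(.359+t)*e,59.8*np.cos(.359+t)]
ts=np.linspace(0,1.15,11)
P=np.array([p(t) for t in ts]);print(np.diff(P,axis=0).round(1))
E
```

```text
time_s: 3.15
tcp_pos: [0.4649, 0.1507, 0.1331]
ee_rot: [[-0.585, -0.811, -0.002], [-0.811, 0.585, -0.001], [0.003, 0.001, -1.0]]
wrist_force: [0.7, -0.2, 0.7]
gripper_width: 1.0
gripper_force: 0.0
time_s: 3.78
tcp_pos: [0.4666, 0.1525, 0.0858]
ee_rot: [[-0.584, -0.812, 0.002], [-0.812, 0.584, 0.001], [-0.002, -0.001, -1.0]]
wrist_force: [0.3, -0.5, 1.1]
gripper_width: 0.518
gripper_force: 0.0
time_s: 4.15
tcp_pos: [0.4661, 0.1524, 0.0852]
ee_rot: [[-0.584, -0.812, 0.001], [-0.812, 0.584, 0.0], [-0.001, -0.001, -1.0]]
wrist_force: [-1.2, -0.5, 4.7]
gripper_width: 0.339
gripper_force: 30.0
[[-3.7 -5.1 -2.8]
 [-3.5 -4.8 -3.5]
 [-3.2 -4.4 -4.1]
 [-2.9 -4.  -4.7]
 [-2.6 -3.6 -5.3]
 [-2.2 -3.1 -5.8]
 [-1.8 -2.5 -6.1]
 [-1.4 -1.9 -6.5]
 [-0.9 -1.3 -6.7]
 [-0.5 -0.7 -6.8]]
```

```bash
python3 -m jog '0.2 -3.7 -5.1 -2.8 0; 0.2 -3.5 -4.8 -3.5 0; 0.2 -3.2 -4.4 -4.1 0; 0.2 -2.9 -4 -4.7 0; 0.2 -2.6 -3.6 -5.3 0' && python3 -m jog '0.2 -2.2 -3.1 -5.8 0; 0.2 -1.8 -2.5 -6.1 0; 0.2 -1.4 -1.9 -6.5 0; 0.2 -0.9 -1.3 -6.7 0; 0.2 -0.5 -0.7 -6.8 0' && python3 -m jog '0.2 0 0 0 0; 0.2 0 0 0 0; 1 0 0 0 0; 1 0 0 0 0; 1 0 0 0 0'&& python3 -m jog '1 0 0 60 0; 1 0 0 60 0; 1 -30 -40 40 0; 1 0 0 40 0; 1 0 0 0 0'
python3 - <<'E'
from h import *
c=cam('wrist')
cv2.imwrite('pics/w2.png',c['img'][:,:,::-1])
for z in(.035,.072):
 for b in blobs(c,'yellow',z,150): print(z,b[0],b[1].round(1),b[2].round(1),b[3].round(1),round(b[4],1))
E
```

```text
time_s: 4.78
tcp_pos: [0.4515, 0.1317, 0.0653]
ee_rot: [[-0.583, -0.812, 0.004], [-0.812, 0.583, 0.003], [-0.005, -0.002, -1.0]]
wrist_force: [-0.2, 1.8, 6.3]
gripper_width: 0.339
gripper_force: 30.0
time_s: 5.4
tcp_pos: [0.4435, 0.1209, 0.0326]
ee_rot: [[-0.584, -0.812, 0.001], [-0.812, 0.584, 0.0], [-0.001, -0.001, -1.0]]
wrist_force: [-0.0, -0.9, 5.1]
gripper_width: 0.336
gripper_force: 30.0
time_s: 6.02
tcp_pos: [0.4429, 0.1208, 0.0321]
ee_rot: [[-0.584, -0.812, -0.0], [-0.812, 0.584, -0.0], [0.0, 0.0, -1.0]]
wrist_force: [0.1, -0.5, 0.4]
gripper_width: 0.595
gripper_force: 0.0
time_s: 6.65
tcp_pos: [0.4152, 0.0824, 0.2346]
ee_rot: [[-0.584, -0.812, 0.007], [-0.812, 0.584, 0.004], [-0.008, -0.004, -1.0]]
wrist_force: [-0.3, 0.6, 0.0]
gripper_width: 0.994
gripper_force: 0.0
0.035 [283.1 224.5] [444.8 123.5] [445.1 123.7] [38.5 30.8] 53.6
0.072 [283.1 224.5] [436.8 112.6] [437.1 112.8] [34.4 27.5] 53.6
```

View pics/w2.png

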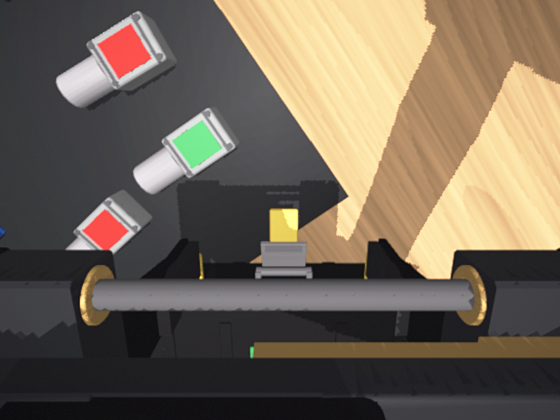

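Latch is open: the tab at (283,224) maps to (445,123), as predicted for about 1.15 rad. Next is the left lug.

```bash
python3 -m jog '1 -10 42 0 0; 1 -10 43 0 0; 1 -11 43 -50 0; 1 0 0 -50 0; 1 0 0 0 0' && python3 -m jog '0.7 0 0 -40 0; 0.7 0 0 -37 0; 0.7 0 0 0 0;0.2 0 0 0 0;0.2 0 0 0 0' && python3 -m jog '0.2 0 0 0 0; 0.2 0 0 0 0; 0.2 0 0 0 0'
python3 - <<'E'
import numpy as np
e=np.array([.585,.811])
def p(t): x,z=-201*np.cos(t)+12*np.sin(t),201*np.sin(t)+12*np.cos(t); return np.r_[x*e,z]
P=np.array([p(t) for t in np.linspace(0,1.68,21)]);print(np.diff(P,axis=0).round(1))
E
```

```text
time_s: 7.32
tcp_pos: [0.3807, 0.2047, 0.1305]
ee_rot: [[-0.583, -0.812, -0.009], [-0.812, 0.583, -0.009], [0.012, 0.002, -1.0]]
wrist_force: [1.1, -0.2, 1.5]
gripper_width: 0.999
gripper_force: 0.0
time_s: 7.95
tcp_pos: [0.3847, 0.208, 0.0594]
ee_rot: [[-0.584, -0.812, 0.003], [-0.812, 0.584, 0.003], [-0.004, -0.001, -1.0]]
wrist_force: [-0.9, 0.5, -0.1]
gripper_width: 0.555
gripper_force: 0.0
time_s: 8.32
tcp_pos: [0.383, 0.2078, 0.0582]
ee_rot: [[-0.584, -0.812, -0.0], [-0.812, 0.584, 0.002], [-0.001, 0.001, -1.0]]
wrist_force: [-6.2, 4.7, 5.7]
gripper_width: 0.339
gripper_force: 30.0
[[ 1.   1.4 16.8]
 [ 1.8  2.5 16.6]
 [ 2.6  3.7 16.3]
 [ 3.4  4.7 15.9]
 [ 4.2  5.8 15.3]
 [ 4.9  6.8 14.7]
 [ 5.6  7.8 13.9]
 [ 6.3  8.7 13. ]
 [ 6.9  9.6 12.1]
 [ 7.5 10.4 11.1]
 [ 8.  11.1 10. ]
 [ 8.5 11.7  8.8]
 [ 8.9 12.3  7.5]
 [ 9.2 12.7  6.2]
 [ 9.5 13.1  4.9]
 [ 9.7 13.4  3.5]
 [ 9.8 13.6  2.1]
 [ 9.9 13.7  0.7]
 [ 9.9 13.7 -0.7]
 [ 9.8 13.6 -2.1]]
```

```bash
python3 -m jog '0.2 1 1.4 16.8 0; 0.2 1.8 2.5 16.6 0; 0.2 2.6 3.7 16.3 0; 0.2 3.4 4.7 15.9 0; 0.2 4.2 5.8 15.3 0' && python3 -m jog '0.2 4.9 6.8 14.7 0; 0.2 5.6 7.8 13.9 0; 0.2 6.3 8.7 13 0; 0.2 6.9 9.6 12.1 0; 0.2 7.5 10.4 11.1 0'
```

```text
time_s: 8.95
tcp_pos: [0.3953, 0.2251, 0.1382]
ee_rot: [[-0.584, -0.812, -0.003], [-0.812, 0.584, -0.0], [0.002, 0.002, -1.0]]
wrist_force: [-2.0, 4.7, -3.7]
gripper_width: 0.34
gripper_force: 30.0
time_s: 9.57
tcp_pos: [0.4251, 0.2666, 0.2024]
ee_rot: [[-0.584, -0.811, -0.007], [-0.811, 0.584, -0.005], [0.008, 0.003, -1.0]]
wrist_force: [-5.1, -0.4, 0.9]
gripper_width: 0.34
gripper_force: 30.0
```

```bash
python3 -m jog '0.2 8 11.1 10 0; 0.2 8.5 11.7 8.8 0; 0.2 8.9 12.3 7.5 0; 0.2 9.2 12.7 6.2 0; 0.2 9.5 13.1 4.9 0' && python3 -m jog '0.2 9.7 13.4 3.5 0; 0.2 9.8 13.6 2.1 0; 0.2 9.9 13.7 0.7 0; 0.2 9.9 13.7 -0.7 0; 0.2 9.8 13.6 -2.1 0' && python3 -m jog '0.2 0 0 0 0; 0.2 0 0 0 0'
```

```text
time_s: 10.2
tcp_pos: [0.4698, 0.329, 0.2416]
ee_rot: [[-0.583, -0.812, -0.004], [-0.812, 0.583, -0.002], [0.004, 0.002, -1.0]]
wrist_force: [-7.3, 0.7, 5.5]
gripper_width: 0.341
gripper_force: 30.0
time_s: 10.82
tcp_pos: [0.5201, 0.3991, 0.2461]
ee_rot: [[-0.583, -0.813, -0.0], [-0.813, 0.583, 0.003], [-0.002, 0.002, -1.0]]
wrist_force: [-5.1, 3.7, 5.2]
gripper_width: 0.342
gripper_force: 30.0
time_s: 11.08
tcp_pos: [0.5204, 0.3996, 0.246]
ee_rot: [[-0.582, -0.813, 0.001], [-0.813, 0.582, 0.004], [-0.004, 0.001, -1.0]]
wrist_force: [-4.0, 2.9, 4.7]
gripper_width: 0.341
gripper_force: 30.0
```

```bash
python3 -m jog '1 0 0 0 0; 1 0 0 0 0; 1 0 0 0 0; 1 0 0 35 0; 1 0 0 50 0' && python3 -m jog '1 -12 -58 10 -10; 1 -12 -58 0 -10; 1 -12 -58 0 -10; 1 -12 -58 0 -10; 1 -12 -58 0 -10' && python3 -m jog '1 -20 -55 0 0; 1 -10 -55 0 0;1 0 0 0 0; 1 0 0 0 0'
python3 - <<'E'
from h import *
c=cam('wrist');t=cam('top')
cv2.imwrite('pics/w3.png',np.hstack([c['img'][:,:,::-1][:,:400],t['img'][:300,100:470,::-1].repeat(1,0)][0:1]))
cv2.imwrite('pics/t3.png',t['img'][:,:,::-1])
for n,k,a in(('w',c,300),('t',t,30)):
 for col in('green','red'):
  for b in blobs(k,col,.038,a): print(n,col,b[0],b[1].round(1),b[2].round(1),b[3].round(1),round(b[4],1))
E
```

```text
time_s: 11.7
tcp_pos: [0.5206, 0.3965, 0.328]
ee_rot: [[-0.584, -0.812, -0.003], [-0.812, 0.584, -0.004], [0.005, 0.0, -1.0]]
wrist_force: [1.2, 1.5, 0.6]
gripper_width: 0.823
gripper_force: 0.0
time_s: 12.32
tcp_pos: [0.4602, 0.1052, 0.3392]
ee_rot: [[-0.998, -0.069, 0.0], [-0.069, 0.998, -0.0], [-0.0, -0.0, -1.0]]
wrist_force: [0.6, -0.9, 0.0]
gripper_width: 1.002
gripper_force: 0.0
time_s: 12.82
tcp_pos: [0.431, -0.0029, 0.3392]
ee_rot: [[-0.997, -0.074, 0.0], [-0.074, 0.997, 0.0], [-0.0, 0.0, -1.0]]
wrist_force: [0.3, 0.4, 0.2]
gripper_width: 0.999
gripper_force: 0.0
w green [284.2 189.6] [465.2   1.6] [465.4   1.6] [32.2 36.7] 87.2
w red [205.7 183.9] [ 465.1 -105.6] [ 465.3 -105.7] [32.7 37. ] 82.5
w red [ 59.6 164.6] [ 452.9 -301. ] [ 457.5 -303.8] [191.  145.9] 16.9
t green [387.9 325.2] [ 200.5 -274.7] [ 200.3 -274.7] [29.1 34. ] 56.3
t green [131.4 316.2] [209.4 447.4] [209.2 447.4] [29.5 33.3] 42.0
t green [366.6 175.5] [ 623.8 -212.8] [ 623.8 -212.5] [32.4 31.7] 0.4
t red [402.2 232.8] [ 460.5 -315.2] [ 460.5 -314.9] [198.9 146.7] 16.9
t red [290.1 162.4] [657.6   8.6] [657.6   8.7] [35.6 31.2] 9.4
```

View pics/t3.png

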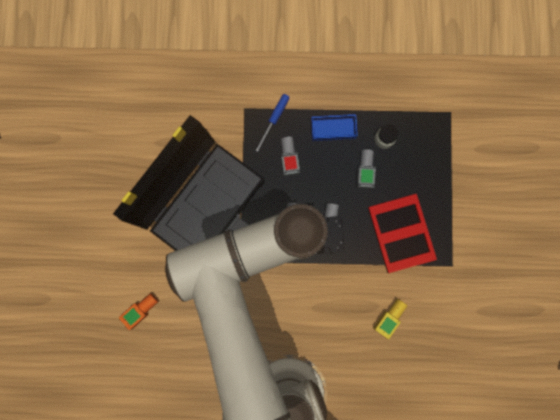

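View pics/w3.png

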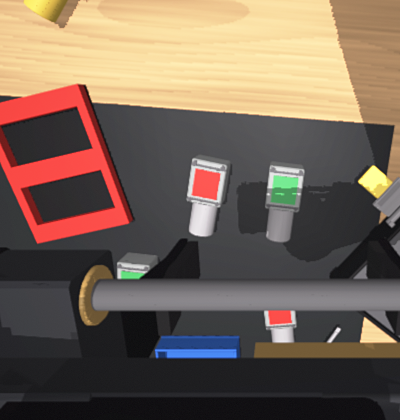

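The lid stands fully open. One red unit, now at px (290,162), was knocked about 5 cm. Grasping the near green unit: tag (465,1.6), yaw −2.8°.

```bash
python3 -m jog '1 46 4 -30 -7; 1 0 0 -60 0; 1 0 0 -60 0; 1 0 0 -60 0; 1 0 0 -50 0' && python3 -m jog '1 0 0 -33 0; 1 0 0 -20 0; 1 0 0 0 0;0.4 0 0 0 0;0.4 0 0 0 0' && python3 -m jog '0.4 0 0 0 0; 0.4 0 0 0 0; 0.4 0 0 40 0; 0.4 0 0 60 0; 0.4 0 0 0 0'
```

```text
time_s: 13.55
tcp_pos: [0.4767, 0.0024, 0.0768]
ee_rot: [[-0.999, 0.045, -0.001], [0.045, 0.999, -0.001], [0.001, -0.001, -1.0]]
wrist_force: [0.4, 0.7, -0.6]
gripper_width: 1.0
gripper_force: 0.0
time_s: 14.18
tcp_pos: [0.4778, 0.0019, 0.0272]
ee_rot: [[-0.999, 0.047, 0.002], [0.047, 0.999, 0.001], [-0.002, 0.001, -1.0]]
wrist_force: [-0.2, 0.9, 0.3]
gripper_width: 0.855
gripper_force: 0.0
time_s: 14.8
tcp_pos: [0.4802, 0.0021, 0.1309]
ee_rot: [[-0.999, 0.047, 0.011], [0.047, 0.999, 0.003], [-0.011, 0.003, -1.0]]
wrist_force: [-0.4, 0.2, -1.0]
gripper_width: 0.411
gripper_force: 0.0
```

The grip closed too late, since I lifted before the fingers seated. I check the unit before retrying.

```bash
python3 -m jog '1 -47 -4 60 0; 1 0 0 60 0; 1 0 0 40 0; 1 0 0 0 0; 1 0 0 0 0'
python3 - <<'E'
from h import *
c=cam('wrist')
for col in('green','red'):
  for b in blobs(c,col,.038,300): print(col,b[0],b[1].round(1),b[2].round(1),b[3].round(1),round(b[4],1))
E
```

```text
time_s: 15.42
tcp_pos: [0.4376, -0.002, 0.274]
ee_rot: [[-0.999, 0.048, -0.002], [0.048, 0.999, 0.0], [0.002, -0.0, -1.0]]
wrist_force: [0.3, 0.2, -0.6]
gripper_width: 0.895
gripper_force: 0.0
green [286.9 197.5] [465.2   1.5] [465.4   1.1] [32.1 35.4] 87.2
red [298.2 333.6] [653.2   8. ] [654.5   7.6] [30.6 33. ] 8.5
red [196.5 201.3] [ 464.7 -105.6] [ 464.9 -105.4] [32.2 37.2] 82.6
red [ 50.4 181.8] [ 433.1 -272.5] [ 453.3 -298.3] [183.4 139.8] 16.9
```

```bash
python3 -m jog '1 39.5 3 -40 0; 1 0 0 -50 0; 1 0 0 -50 0; 1 0 0 -50 0; 1 0 0 -40 0' && python3 -m jog '0.8 0 0 -18 0; 0.8 0 0 0 0; 0.3 0 0 0 0;0.3 0 0 0 0;0.3 0 0 0 0' && python3 -m jog '0.3 0 0 0 0; 0.3 0 0 0 0; 0.3 0 0 0 0'
```

```text
time_s: 16.1
tcp_pos: [0.4759, 0.0003, 0.0419]
ee_rot: [[-0.999, 0.048, -0.005], [0.048, 0.999, -0.002], [0.005, -0.002, -1.0]]
wrist_force: [0.4, 0.5, 0.7]
gripper_width: 1.0
gripper_force: 0.0
time_s: 16.73
tcp_pos: [0.4784, 0.0011, 0.0281]
ee_rot: [[-0.999, 0.047, 0.002], [0.047, 0.999, 0.001], [-0.002, 0.001, -1.0]]
wrist_force: [-0.3, 0.8, 4.2]
gripper_width: 0.552
gripper_force: 30.3
time_s: 17.1
tcp_pos: [0.4784, 0.0011, 0.0281]
ee_rot: [[-0.999, 0.047, 0.001], [0.047, 0.999, 0.0], [-0.001, 0.0, -1.0]]
wrist_force: [-1.2, -0.0, 6.3]
gripper_width: 0.553
gripper_force: 30.0
```

```bash
python3 -m jog '0.3 0 0 20 0; 0.3 0 0 50 0; 0.3 0 0 50 0; 0.3 0 20 0 9.5; 0.3 9 43 0 9.5' && python3 -m jog '0.3 9 43 0 9.5; 0.3 9 43 0 9.5; 0.3 9 43 0 9.5; 0.3 9.5 40.5 0 9.5; 0.3 0 0 0 0'  && python3 -m jog '0.3 0 0 0 0; 0.3 0 0 0 0'
```

```text
time_s: 17.73
tcp_pos: [0.4858, 0.0636, 0.1474]
ee_rot: [[-0.959, -0.282, -0.001], [-0.282, 0.959, 0.001], [0.001, 0.001, -1.0]]
wrist_force: [0.6, -0.1, -2.4]
gripper_width: 0.548
gripper_force: 30.0
time_s: 18.35
tcp_pos: [0.5234, 0.2359, 0.146]
ee_rot: [[-0.582, -0.813, -0.001], [-0.813, 0.582, -0.0], [0.001, 0.001, -1.0]]
wrist_force: [-0.6, -0.9, -3.1]
gripper_width: 0.546
gripper_force: 30.0
time_s: 18.6
tcp_pos: [0.5229, 0.2324, 0.1469]
ee_rot: [[-0.585, -0.811, -0.001], [-0.811, 0.585, -0.001], [0.001, 0.001, -1.0]]
wrist_force: [0.0, -0.9, -3.0]
gripper_width: 0.548
gripper_force: 30.0
```

Run:
```python
from h import *
c=cam('wrist');s=cam('scene');C=np.array([.5305,.2425]);e=np.array([.585,.811]);y=np.array([-.811,.585])
I=np.clip(c['img'].astype(int)*2,0,255).astype(np.uint8)[:,:,::-1].copy()
J=np.clip(s['img'].astype(int)*2,0,255).astype(np.uint8)[:,:,::-1].copy()
for k,im in((c,I),(s,J)):
  for n in(-.088,0,.088):
    P=[np.r_[C+a*e+(n+b)*y,.045] for a,b in((-.061,-.029),(.061,-.029),(.061,.029),(-.061,.029))]
    cv2.polylines(im,[px(k,P).astype(np.int32)],True,(0,255,255),1)
cv2.imwrite('pics/w4.png',np.vstack([cv2.resize(I,(400,300)),cv2.resize(J[110:335,230:530],(400,300))]))
```

```text
(no output)
```

View pics/w4.png

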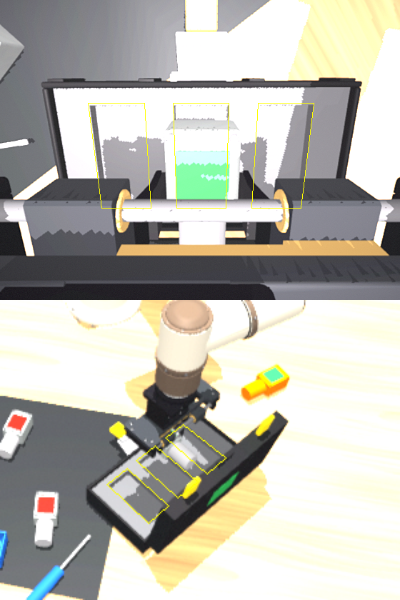

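The drawn nests fall on the visible pockets, so I lower the unit.

```bash
python3 -m jog '0.3 1.3 1.3 -30 0; 0.3 0 0 -25 0; 0.3 0 0 -17 0; 0.3 0 0 -9 0; 0.3 0 0 -5 0' && python3 -m jog '0.3 0 0 0 0; 0.3 0 0 0 0; 0.75 0 0 0 0; 0.75 0 0 0 0; 0.75 0 0 0 0'&& python3 -m jog '0.75 0 0 20 0; 0.75 0 0 50 0; 0.75 0 0 60 0; 1 0 -50 30 -9.5; 1 0 -60 0 -9.5'&& python3 -m jog '1 0 -60 0 -9.5; 1 10 -60 0 -9.5; 1 10 -60 0 -9.5; 1 10 -60 0 -7; 1 10 -60 0 0'&& python3 -m jog '1 10 -40 0 0; 1 0 0 0 0; 1 0 0 0 0'
python3 - <<'E'
from h import *
t=cam('top');c=cam('wrist')
for n,k,z,a in(('t',t,.069,20),('w',c,.038,200)):
 for col in('green','red'):
  for b in blobs(k,col,z,a): print(n,col,b[0],b[1].round(1),b[2].round(1),b[3].round(1),round(b[4],1))
E
```

```text
time_s: 19.32
tcp_pos: [0.525, 0.2346, 0.0613]
ee_rot: [[-0.584, -0.812, 0.0], [-0.812, 0.584, 0.0], [-0.0, -0.0, -1.0]]
wrist_force: [0.3, 0.5, -2.2]
gripper_width: 0.553
gripper_force: 30.0
time_s: 19.95
tcp_pos: [0.525, 0.2351, 0.0618]
ee_rot: [[-0.584, -0.812, 0.001], [-0.812, 0.584, 0.001], [-0.001, -0.0, -1.0]]
wrist_force: [0.4, 0.5, 0.2]
gripper_width: 0.73
gripper_force: 0.0
time_s: 20.58
tcp_pos: [0.5264, 0.1251, 0.2249]
ee_rot: [[-0.818, -0.575, 0.007], [-0.575, 0.818, 0.003], [-0.008, -0.001, -1.0]]
wrist_force: [1.1, 0.1, 0.8]
gripper_width: 0.901
gripper_force: 0.0
time_s: 21.2
tcp_pos: [0.5649, -0.1771, 0.2217]
ee_rot: [[-1.0, 0.004, 0.001], [0.004, 1.0, -0.0], [-0.001, -0.0, -1.0]]
wrist_force: [0.2, 0.8, 0.0]
gripper_width: 0.999
gripper_force: 0.0
time_s: 21.58
tcp_pos: [0.5745, -0.2149, 0.2211]
ee_rot: [[-1.0, 0.004, -0.0], [0.004, 1.0, 0.0], [0.0, 0.0, -1.0]]
wrist_force: [-0.1, -0.8, -0.5]
gripper_width: 1.002
gripper_force: 0.0
t green [387.9 325.2] [ 204.6 -268.2] [ 204.5 -268.1] [28.5 33.2] 56.3
t green [131.4 316.2] [213.4 438.2] [213.1 438.2] [28.9 32.6] 42.0
t green [212.  208.5] [516.2 225.8] [516.3 225.8] [34.6 31.4] 54.8
t red [402.2 233.1] [ 458.3 -307.7] [ 458.8 -307.6] [194.3 143.2] 17.0
t red [288.4 163. ] [650.1  13.8] [650.7  13.3] [34.2 20. ] 12.3
w green [284.4 230.5] [ 624.2 -212.8] [ 624.4 -212.7] [32.5 36.9] 89.2
w red [400.2  67.5] [ 465.  -106.1] [ 465.4 -106.2] [33.5 37.3] 82.5
w red [183.2  98.7] [ 491.7 -307.7] [ 471.8 -311.4] [173.  137.6] 16.9
```

```bash
python3 -m jog '1 31 1 -20 -0.6; 1 31 1 -20 0; 1 0 0 -50 0; 1 0 0 -50 0; 1 0 0 -35 0' && python3 -m jog '0.8 0 0 -18 0; 0.8 0 0 0 0; 0.3 0 0 0 0;0.3 0 0 0 0;0.3 0 0 0 0' && python3 -m jog '0.3 0 0 0 0; 0.3 0 0 0 0; 0.3 0 0 0 0'
```

```text
time_s: 22.3
tcp_pos: [0.636, -0.2114, 0.0442]
ee_rot: [[-1.0, 0.012, -0.002], [0.012, 1.0, 0.001], [0.002, 0.0, -1.0]]
wrist_force: [1.0, -0.3, 0.1]
gripper_width: 1.0
gripper_force: 0.0
time_s: 22.92
tcp_pos: [0.6374, -0.2134, 0.0296]
ee_rot: [[-1.0, 0.014, 0.002], [0.014, 1.0, -0.0], [-0.002, -0.0, -1.0]]
wrist_force: [-0.3, 0.9, 4.9]
gripper_width: 0.552
gripper_force: 29.9
time_s: 23.3
tcp_pos: [0.6374, -0.2134, 0.0296]
ee_rot: [[-1.0, 0.014, 0.002], [0.014, 1.0, -0.001], [-0.002, -0.001, -1.0]]
wrist_force: [-1.1, 0.7, 6.8]
gripper_width: 0.551
gripper_force: 29.8
```

```bash
python3 -m jog '0.3 0 0 20 0; 0.3 0 0 50 0; 0.3 0 0 50 0; 0.3 -6 50 0 8; 0.3 -6 57 0 8' && python3 -m jog '0.3 -6 57 0 8; 0.3 -6 57 0 8; 0.3 -6 57 0 8; 0.3 -6 57 0 8; 0.3 -6 45 0 7'  && python3 -m jog '0.3 0 15 0 0; 0.3 0 0 0 0; 0.3 0 0 0 0'
```

```text
time_s: 23.92
tcp_pos: [0.6237, -0.1056, 0.1474]
ee_rot: [[-0.965, -0.263, -0.001], [-0.263, 0.965, 0.001], [0.001, 0.001, -1.0]]
wrist_force: [1.5, 1.3, -3.2]
gripper_width: 0.55
gripper_force: 29.8
time_s: 24.55
tcp_pos: [0.5934, 0.1688, 0.1468]
ee_rot: [[-0.581, -0.814, -0.003], [-0.814, 0.581, -0.0], [0.002, 0.002, -1.0]]
wrist_force: [1.1, -0.0, -3.2]
gripper_width: 0.549
gripper_force: 29.8
time_s: 24.92
tcp_pos: [0.5945, 0.1805, 0.1477]
ee_rot: [[-0.587, -0.81, -0.001], [-0.81, 0.587, -0.001], [0.001, 0.001, -1.0]]
wrist_force: [-0.8, 1.0, -3.1]
gripper_width: 0.552
gripper_force: 29.8
```

```bash
python3 -m jog '0.3 0.8 0.8 -30 0; 0.3 0 0 -25 0; 0.3 0 0 -17 0; 0.3 0 0 -9 0; 0.3 0 0 -4 0' && python3 -m jog '0.3 0 0 0 0; 0.3 0 0 0 0; 0.75 0 0 0 0; 0.75 0 0 0 0; 0.75 0 0 0 0'&& python3 -m jog '0.75 0 0 20 0; 0.75 0 0 50 0; 0.75 0 0 60 0; 1 -30 -50 20 -10.3; 1 -30 -50 0 -10.3'&& python3 -m jog '1 -30 -50 0 -10.3; 1 -30 -50 0 -10.3; 1 -30 -50 0 -10.3; 1 -25 -40 0 -10.2; 1 0 0 0 0'&& python3 -m jog '1 0 0 0 0'
python3 - <<'E'
from h import *
t=cam('top');c=cam('wrist')
for n,k,z,a in(('t',t,.069,20),('w',c,.038,200)):
 for col in('green','red'):
  for b in blobs(k,col,z,a): print(n,col,b[0],b[1].round(1),b[2].round(1),b[3].round(1),round(b[4],1))
E
```

```text
time_s: 25.55
tcp_pos: [0.5959, 0.1823, 0.0632]
ee_rot: [[-0.586, -0.811, 0.0], [-0.811, 0.586, -0.0], [-0.0, -0.0, -1.0]]
wrist_force: [0.0, 0.3, -2.4]
gripper_width: 0.551
gripper_force: 29.8
time_s: 26.18
tcp_pos: [0.596, 0.1828, 0.064]
ee_rot: [[-0.585, -0.811, 0.001], [-0.811, 0.585, 0.001], [-0.001, -0.001, -1.0]]
wrist_force: [0.5, -0.5, 0.2]
gripper_width: 0.734
gripper_force: 0.0
time_s: 26.8
tcp_pos: [0.5361, 0.0823, 0.2159]
ee_rot: [[-0.836, -0.549, 0.005], [-0.549, 0.836, 0.002], [-0.006, -0.001, -1.0]]
wrist_force: [-0.3, -0.3, -0.1]
gripper_width: 0.898
gripper_force: 0.0
time_s: 27.42
tcp_pos: [0.4188, -0.1092, 0.2138]
ee_rot: [[-0.991, 0.135, 0.001], [0.135, 0.991, 0.0], [-0.001, 0.0, -1.0]]
wrist_force: [-0.1, -0.1, 0.4]
gripper_width: 0.996
gripper_force: 0.0
time_s: 27.55
tcp_pos: [0.421, -0.1074, 0.2138]
ee_rot: [[-0.991, 0.13, 0.002], [0.13, 0.991, 0.0], [-0.002, 0.0, -1.0]]
wrist_force: [0.4, 0.1, -0.8]
gripper_width: 1.001
gripper_force: 0.0
t green [387.9 325.2] [ 204.6 -268.2] [ 204.5 -268.1] [28.5 33.2] 56.3
t green [131.4 316.2] [213.4 438.2] [213.1 438.2] [28.9 32.6] 42.0
t green [212.  208.4] [516.4 225.9] [516.7 225.9] [35.1 30.8] 54.5
t green [231.4 184. ] [586.8 173.2] [586.8 173.1] [34.3 30. ] 46.6
t red [404.3 237.3] [ 446.7 -313.7] [ 459.  -307.7] [194.6 144.1] 17.0
t red [290.1 162.4] [651.9   8.9] [652.    9.1] [35.3 30.5] 9.4
w red [289.6 226.9] [ 464.8 -105.7] [ 465.2 -105.6] [32.2 37.1] 82.1
w red [ 81.3 201.5] [ 411.  -308.8] [ 431.3 -311.8] [137.5 143.6] 16.5
```

```bash
python3 -m jog '1 28 0 -20 0; 1 27.7 0 -20 0; 1 0 0 -50 0; 1 0 0 -50 0; 1 0 0 -28 0' && python3 -m jog '0.8 0 0 -18 0; 0.8 0 0 0 0; 0.3 0 0 0 0;0.3 0 0 0 0;0.3 0 0 0 0' && python3 -m jog '0.3 0 0 0 0; 0.3 0 0 0 0; 0.3 0 0 0 0'&& python3 -m jog '0.3 0 0 20 0; 0.3 0 0 50 0; 0.3 0 0 50 0;0.3 0 0 0 -10; 0.3 0 0 0 -10'
python3 - <<'E'
from h import *
print(r.sense()['joints'])
t=cam('top');m=mask(t,'red');cs,h=cv2.findContours(m,cv2.RETR_CCOMP,cv2.CHAIN_APPROX_NONE)
for k,q in zip(cs,h[0]):
  if cv2.contourArea(k)>200:
    rc=cv2.minAreaRect((ray(t,k[:,0],.020)*1000).astype(np.float32));print(q[3],rc)
E
```

```text
time_s: 28.28
tcp_pos: [0.4757, -0.1064, 0.0425]
ee_rot: [[-0.992, 0.129, -0.004], [0.129, 0.992, -0.0], [0.004, -0.001, -1.0]]
wrist_force: [0.2, 0.9, -0.2]
gripper_width: 0.999
gripper_force: 0.0
time_s: 28.9
tcp_pos: [0.4768, -0.1073, 0.0281]
ee_rot: [[-0.991, 0.131, 0.002], [0.131, 0.991, 0.0], [-0.002, 0.0, -1.0]]
wrist_force: [-1.6, 1.7, 4.8]
gripper_width: 0.548
gripper_force: 30.3
time_s: 29.28
tcp_pos: [0.4768, -0.1073, 0.0281]
ee_rot: [[-0.991, 0.131, 0.001], [0.131, 0.991, 0.0], [-0.001, 0.0, -1.0]]
wrist_force: [-1.5, 2.2, 5.8]
gripper_width: 0.549
gripper_force: 30.0
time_s: 29.9
tcp_pos: [0.4756, -0.1073, 0.1474]
ee_rot: [[-0.884, 0.468, 0.0], [0.468, 0.884, 0.001], [0.0, 0.001, -1.0]]
wrist_force: [-0.5, 0.0, -2.5]
gripper_width: 0.547
gripper_force: 30.0
[ 6.38623268e+00  1.34878142e+01 -2.52516898e+01 -5.82346620e-02
 -5.12531522e+01 -1.24251384e+02]
-1 ((461.3775634765625, -319.2044982910156), (201.3821258544922, 148.21823120117188), 16.856355667114258)
0 ((419.37994384765625, -332.07391357421875), (59.1986083984375, 122.34831237792969), 16.749835968017578)
```

```bash
python3 -m jog '0.3 -12 -43 0 -9; 0.3 -12 -43 0 -9; 0.3 -12 -43 0 -9; 0.3 -12 -43 0 -9; 0.3 -11.6 -41.4 0 -9.3' && python3 -m jog '0.3 0 0 0 0; 0.3 0 0 0 0; 0.3 0 0 0 0'
python3 - <<'E'
from h import *
c=cam('wrist');m=mask(c,'red');cs,h=cv2.findContours(m,cv2.RETR_CCOMP,cv2.CHAIN_APPROX_NONE)
for k,q in zip(cs,h[0]):
  if cv2.contourArea(k)>500:
    rc=cv2.minAreaRect((ray(c,k[:,0],.020)*1000).astype(np.float32));print(q[3],rc)
cv2.imwrite('pics/w5.png',c['img'][:,:,::-1])
E
```

```text
time_s: 30.58
tcp_pos: [0.4155, -0.3219, 0.1465]
ee_rot: [[-0.292, 0.956, -0.001], [0.956, 0.292, 0.001], [0.001, -0.001, -1.0]]
wrist_force: [0.5, 0.1, -1.2]
gripper_width: 0.547
gripper_force: 30.0
time_s: 30.95
tcp_pos: [0.4168, -0.3199, 0.147]
ee_rot: [[-0.298, 0.955, -0.001], [0.955, 0.298, 0.0], [0.001, -0.0, -1.0]]
wrist_force: [0.3, 0.3, -2.3]
gripper_width: 0.551
gripper_force: 30.0
-1 ((429.57415771484375, -362.16143798828125), (65.71688842773438, 61.152854919433594), 17.284658432006836)
-1 ((456.68408203125, -300.6187744140625), (197.9046173095703, 106.12991333007812), 16.80093765258789)
```

View pics/w5.png

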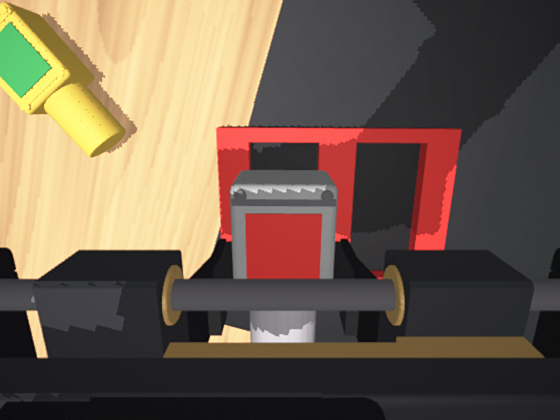

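The unit hangs over the left pocket (px 250–320), the tray outline measures 198 mm at 16.8°, as it should. Lowering.

```bash
python3 -m jog '0.3 -0.8 -0.8 -45 -0.4; 0.3 0 0 -35 0; 0.3 0 0 -20 0; 0.3 0 0 -9 0; 0.3 0 0 -3 0' && python3 -m jog '0.3 0 0 0 0; 0.3 0 0 0 0; 0.75 0 0 0 0; 0.75 0 0 0 0; 0.75 0 0 0 0'&& python3 -m jog '0.75 0 0 20 0; 0.75 0 0 50 0; 0.75 0 0 60 0; 1 30 50 20 10; 1 30 50 0 10'&& python3 -m jog '1 30 50 0 10; 1 30 50 0 10; 1 30 50 0 10; 1 30 50 0 10; 1 5 20 0 10'&& python3 -m jog '1 0 0 0 0;1 0 0 0 0'
python3 - <<'E'
from h import *
print(r.sense()['joints'])
t=cam('top');c=cam('wrist')
for n,k,z,a in(('t',t,.044,20),('w',c,.038,200)):
 for col in('green','red'):
  for b in blobs(k,col,z,a): print(n,col,b[0],b[1].round(1),b[2].round(1),b[3].round(1),round(b[4],1))
E
```

```text
time_s: 31.62
tcp_pos: [0.4164, -0.3213, 0.0353]
ee_rot: [[-0.29, 0.957, 0.0], [0.957, 0.29, -0.0], [-0.0, 0.0, -1.0]]
wrist_force: [0.7, -0.7, -1.7]
gripper_width: 0.553
gripper_force: 30.0
time_s: 32.25
tcp_pos: [0.4162, -0.3217, 0.0357]
ee_rot: [[-0.289, 0.957, 0.001], [0.957, 0.289, -0.0], [-0.001, 0.001, -1.0]]
wrist_force: [0.4, 0.1, 0.7]
gripper_width: 0.732
gripper_force: 0.0
time_s: 32.88
tcp_pos: [0.4776, -0.2212, 0.1882]
ee_rot: [[-0.602, 0.799, 0.006], [0.799, 0.602, -0.001], [-0.005, 0.004, -1.0]]
wrist_force: [-0.0, -1.2, -0.4]
gripper_width: 0.894
gripper_force: 0.0
time_s: 33.5
tcp_pos: [0.6023, 0.0012, 0.1848]
ee_rot: [[-0.999, 0.048, 0.0], [0.048, 0.999, 0.0], [-0.0, 0.0, -1.0]]
wrist_force: [-0.7, -0.4, -0.0]
gripper_width: 0.999
gripper_force: 0.0
time_s: 33.75
tcp_pos: [0.6004, -0.0022, 0.1852]
ee_rot: [[-0.998, 0.058, -0.001], [0.058, 0.998, -0.0], [0.001, -0.0, -1.0]]
wrist_force: [-0.5, -0.9, -0.0]
gripper_width: 0.998
gripper_force: 0.0
[ 1.52292904e+01  2.16711722e+01 -6.92514377e+00  1.56401854e-03
 -6.14346572e+01 -1.08580985e+02]
t green [387.9 325.2] [ 201.3 -273.4] [ 201.2 -273.4] [29.  33.8] 56.3
t green [131.4 316.2] [210.3 445.7] [210.8 445.5] [30.  33.3] 46.5
t red [402.2 232.9] [ 460.1 -313.8] [ 460.2 -313.6] [198.  145.9] 16.9
w green [499.6 174.3] [594.5 191.8] [595.  191.8] [41.8 37. ] 52.4
w red [297.7 250.9] [657.9   8.3] [658.2   8.3] [36.8 32.5] 9.1
w red [22.6 97.2] [ 504.5 -215.7] [ 510.7 -214.8] [42.1 93. ] 73.7
```

```bash
python3 -m jog '0.85 35 6 0 6.2; 0.85 34.7 6.4 -20 6.2; 0.85 0 0 -50 0; 0.85 0 0 -45 0; 0.85 0 0 -24 0' && python3 -m jog '0.8 0 0 -17 0; 0.8 0 0 0 0; 0.3 0 0 0 0;0.3 0 0 0 0;0.3 0 0 0 0' && python3 -m jog '0.3 0 0 0 0; 0.3 0 0 0 0; 0.3 0 0 0 0'&& python3 -m jog '0.3 0 0 20 0; 0.3 0 0 50 0; 0.3 0 0 50 0;0.3 0 0 0 0; 0.3 0 0 0 0'
```

```text
time_s: 34.48
tcp_pos: [0.6688, 0.0093, 0.0434]
ee_rot: [[-0.988, -0.157, -0.004], [-0.157, 0.988, -0.001], [0.004, -0.0, -1.0]]
wrist_force: [-1.0, 0.6, 0.7]
gripper_width: 0.857
gripper_force: 0.0
time_s: 35.1
tcp_pos: [0.6711, 0.0108, 0.0304]
ee_rot: [[-0.987, -0.16, 0.002], [-0.16, 0.987, 0.0], [-0.002, -0.0, -1.0]]
wrist_force: [-0.7, 1.2, 2.9]
gripper_width: 0.551
gripper_force: 30.2
time_s: 35.48
tcp_pos: [0.6711, 0.0108, 0.0304]
ee_rot: [[-0.987, -0.16, 0.001], [-0.16, 0.987, -0.0], [-0.001, -0.0, -1.0]]
wrist_force: [-1.4, -1.6, 6.2]
gripper_width: 0.549
gripper_force: 30.0
time_s: 36.1
tcp_pos: [0.6688, 0.011, 0.1469]
ee_rot: [[-0.987, -0.159, -0.005], [-0.159, 0.987, 0.001], [0.005, 0.001, -1.0]]
wrist_force: [-0.6, -0.1, -4.7]
gripper_width: 0.549
gripper_force: 30.0
```

```bash
python3 -m jog '0.3 -21 -38.4 0 -10.3; 0.3 -21 -38.4 0 -10.3; 0.3 -21 -38.4 0 -10.3; 0.3 -21 -38.4 0 -10.3; 0.3 -21 -38.4 0 -10.3' && python3 -m jog '0.3 -21 -38.4 0 -10.3; 0.3 -21 -38.4 0 -10.3; 0.3 -21 -38.4 0 -10.3; 0.3 0 0 0 0; 0.3 0 0 0 0' && python3 -m jog '0.3 0 0 0 0'
```

```text
time_s: 36.72
tcp_pos: [0.563, -0.1819, 0.1461]
ee_rot: [[-0.735, 0.678, -0.006], [0.678, 0.735, 0.001], [0.005, -0.003, -1.0]]
wrist_force: [0.7, -0.6, -3.5]
gripper_width: 0.552
gripper_force: 30.0
time_s: 37.35
tcp_pos: [0.5016, -0.2959, 0.1473]
ee_rot: [[-0.289, 0.957, -0.003], [0.957, 0.289, 0.002], [0.003, -0.003, -1.0]]
wrist_force: [-1.2, -0.0, -2.9]
gripper_width: 0.549
gripper_force: 30.0
time_s: 37.48
tcp_pos: [0.5027, -0.2954, 0.1483]
ee_rot: [[-0.29, 0.957, -0.002], [0.957, 0.29, 0.001], [0.001, -0.001, -1.0]]
wrist_force: [0.5, 0.7, -3.5]
gripper_width: 0.547
gripper_force: 30.0
```

```bash
python3 -m jog '0.3 -2 -1 -45 0; 0.3 0 0 -35 0; 0.3 0 0 -19 0; 0.3 0 0 -9 0; 0.3 0 0 -3 0' && python3 -m jog '0.3 0 0 0 0; 0.3 0 0 0 0; 0.75 0 0 0 0; 0.75 0 0 0 0; 0.75 0 0 0 0'&& python3 -m jog '0.75 0 0 20 0; 0.75 0 0 50 0; 0.75 0 0 60 0; 1 -30 40 30 10.3; 1 -30 40 30 10.3'&& python3 -m jog '1 -30 50 20 10.3; 1 -10 50 20 10.3; 1 0 50 20 10.3; 1 0 50 0 10.3; 1 0 50 0 10.3'&& python3 -m jog '1 0 0 0 10.3; 1 0 0 0 10.3; 1 0 0 0 10.3; 1 0 0 0 10.3; 1 0 0 0 10.3'&& python3 -m jog '1 0 0 0 3.8; 1 0 0 0 0'
python3 - <<'E'
from h import *
t=cam('top');s=cam('scene')
for n,k in(('t',t),('s',s)):
 for z in(.044,.069):
  for col in('green','red'):
   for b in blobs(k,col,z,20):
    if 350<b[1][0]<750 and abs(b[1][1])<400: print(n,z,col,b[0],b[1].round(1),b[2].round(1),b[3].round(1),round(b[4],1))
cv2.imwrite('pics/a6.png',np.vstack([cv2.resize(t['img'][100:300,110:460],(700,400))[:300+100],cv2.resize(s['img'][130:330,100:450],(350,200)).repeat(1,0).repeat(2,1)[:, :700]])[:, :, ::-1])
E
```

```text
time_s: 38.1
tcp_pos: [0.5011, -0.2969, 0.0381]
ee_rot: [[-0.29, 0.957, -0.0], [0.957, 0.29, -0.0], [-0.0, -0.0, -1.0]]
wrist_force: [1.2, 0.3, -3.0]
gripper_width: 0.545
gripper_force: 30.0
time_s: 38.72
tcp_pos: [0.501, -0.2976, 0.0389]
ee_rot: [[-0.289, 0.957, 0.001], [0.957, 0.289, -0.001], [-0.001, 0.001, -1.0]]
wrist_force: [-0.2, 0.6, 0.5]
gripper_width: 0.728
gripper_force: 0.0
time_s: 39.35
tcp_pos: [0.44, -0.2168, 0.2296]
ee_rot: [[-0.611, 0.792, 0.001], [0.792, 0.611, -0.0], [-0.001, 0.001, -1.0]]
wrist_force: [0.6, 1.0, 0.2]
gripper_width: 0.9
gripper_force: 0.0
time_s: 39.98
tcp_pos: [0.4003, 0.0342, 0.2891]
ee_rot: [[-1.0, 0.014, 0.002], [0.014, 1.0, 0.001], [-0.002, 0.001, -1.0]]
wrist_force: [1.0, 0.3, -0.3]
gripper_width: 0.997
gripper_force: 0.0
time_s: 40.6
tcp_pos: [0.4005, 0.0326, 0.2885]
ee_rot: [[-0.633, -0.774, 0.001], [-0.774, 0.633, 0.0], [-0.001, -0.0, -1.0]]
wrist_force: [0.4, -0.3, -0.2]
gripper_width: 1.005
gripper_force: 0.0
time_s: 40.85
tcp_pos: [0.4005, 0.0326, 0.2885]
ee_rot: [[-0.586, -0.81, 0.0], [-0.81, 0.586, 0.0], [-0.0, -0.0, -1.0]]
wrist_forc
[... 397 characters left out ...]
 [586.1 173.7] [34.3 31.9] 46.7
t 0.069 red [402.2 232.8] [ 459.  -307.7] [ 458.8 -307.5] [194.9 143.5] 16.9
s 0.044 green [396.7 250.9] [546.4 360.5] [546.3 360.3] [10.  96.8] 57.7
s 0.044 green [327.7 246.2] [570.7 170.9] [570.6 170.8] [37.9 32.6] 51.5
s 0.044 green [350.5 228.5] [499.1 224.5] [498.9 224.3] [37.9 34.2] 53.9
s 0.044 red [176.2 195.5] [ 488.4 -305.7] [ 483.2 -307.1] [203.6 144.3] 17.0
s 0.069 green [396.7 250.9] [562.2 358.2] [562.2 358. ] [ 9.8 94.9] 57.7
s 0.069 green [327.7 246.2] [586.1 172.4] [585.9 172.3] [37.1 32. ] 51.5
s 0.069 green [350.5 228.5] [515.8 224.9] [515.7 224.7] [37.1 33.5] 53.9
s 0.069 red [176.2 195.5] [ 505.3 -294.7] [ 500.3 -296.1] [199.5 141.5] 17.0
```

View pics/a6.png

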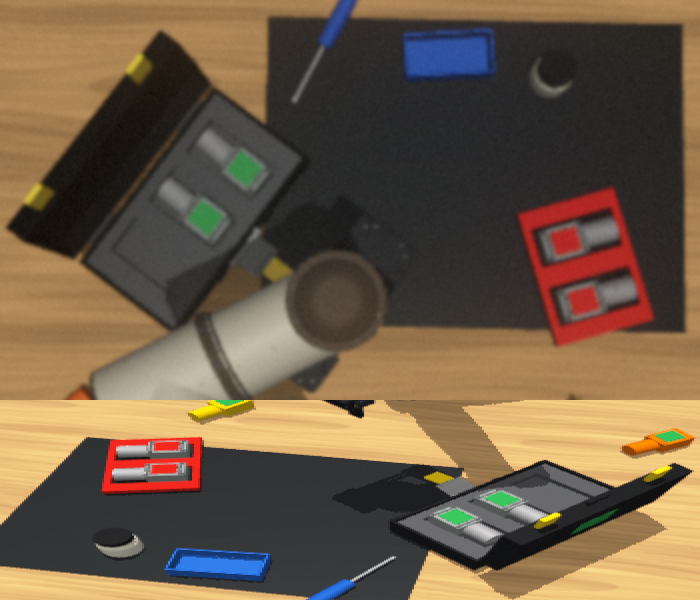

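All four units are seated. Both cameras agree on the green tags at z = 69 mm, and the reds sit inside their pockets. Next I shut the lid.

```bash
python3 -m jog '1 17 50 24 0; 1 17 50 24 0; 1 17 53 0 0; 1 17 54 0 0; 1 17 54 0 0' && python3 -m jog '1 17 54 0 0; 1 18.5 54 0 0; 1 0 0 0 0; 1 0 0 0 0'
```

```text
time_s: 41.58
tcp_pos: [0.486, 0.2954, 0.3364]
ee_rot: [[-0.586, -0.81, 0.0], [-0.81, 0.586, 0.0], [-0.0, -0.0, -1.0]]
wrist_force: [1.0, -1.1, 0.7]
gripper_width: 1.003
gripper_force: 0.0
time_s: 42.08
tcp_pos: [0.521, 0.4015, 0.3357]
ee_rot: [[-0.585, -0.811, -0.001], [-0.811, 0.585, -0.001], [0.001, -0.0, -1.0]]
wrist_force: [-0.6, -0.3, 0.1]
gripper_width: 0.997
gripper_force: 0.0
```

```bash
python3 -m jog '0.8 0 0 -45 0; 0.8 0 0 -30 0; 0.8 0 0 -15.5 0; 0.2 0 0 0 0; 0.2 0 0 0 0' && python3 -m jog '0.2 0 0 0 0; 0.2 0 0 0 0; 0.2 0 0 0 0; 0.2 0 0 0 0'
```

```text
time_s: 42.7
tcp_pos: [0.5218, 0.4018, 0.2479]
ee_rot: [[-0.585, -0.811, 0.003], [-0.811, 0.585, 0.002], [-0.003, -0.001, -1.0]]
wrist_force: [0.5, -0.3, 0.4]
gripper_width: 0.656
gripper_force: 0.0
time_s: 43.2
tcp_pos: [0.5216, 0.4015, 0.2462]
ee_rot: [[-0.585, -0.811, 0.001], [-0.811, 0.585, 0.0], [-0.001, -0.001, -1.0]]
wrist_force: [2.3, -1.6, 1.4]
gripper_width: 0.339
gripper_force: 30.0
```

```bash
python3 -m jog '0.2 -9.8 -13.6 2.1 0; 0.2 -9.9 -13.7 0.7 0; 0.2 -9.9 -13.7 -0.7 0; 0.2 -9.8 -13.6 -2.1 0; 0.2 -9.7 -13.4 -3.5 0' && python3 -m jog '0.2 -9.5 -13.1 -4.9 0; 0.2 -9.2 -12.7 -6.2 0; 0.2 -8.9 -12.3 -7.5 0; 0.2 -8.5 -11.7 -8.8 0; 0.2 -8 -11.1 -10 0'
```

```text
time_s: 43.82
tcp_pos: [0.4735, 0.3343, 0.2443]
ee_rot: [[-0.585, -0.811, 0.005], [-0.811, 0.585, 0.004], [-0.006, -0.002, -1.0]]
wrist_force: [2.8, -0.4, 3.1]
gripper_width: 0.337
gripper_force: 30.0
time_s: 44.45
tcp_pos: [0.4285, 0.2717, 0.2068]
ee_rot: [[-0.585, -0.811, 0.003], [-0.811, 0.585, -0.0], [-0.001, -0.002, -1.0]]
wrist_force: [1.5, -5.3, 4.4]
gripper_width: 0.337
gripper_force: 30.0
```

```bash
python3 -m jog '0.2 -7.5 -10.4 -11.1 0; 0.2 -6.9 -9.6 -12.1 0; 0.2 -6.3 -8.7 -13 0; 0.2 -5.6 -7.8 -13.9 0; 0.2 -4.9 -6.8 -14.7 0' && python3 -m jog '0.2 -4.2 -5.8 -15.3 0; 0.2 -3.4 -4.7 -15.9 0; 0.2 -2.6 -3.7 -16.3 0; 0.2 -1.8 -2.5 -16.6 0; 0.2 -1 -1.4 -16.8 0' && python3 -m jog '0.2 0 0 0 0; 0.2 0 0 0 0'
```

```text
time_s: 45.08
tcp_pos: [0.3966, 0.2273, 0.1402]
ee_rot: [[-0.585, -0.811, -0.0], [-0.811, 0.585, -0.003], [0.003, -0.002, -1.0]]
wrist_force: [4.1, -6.7, 1.9]
gripper_width: 0.342
gripper_force: 30.0
time_s: 45.7
tcp_pos: [0.3833, 0.2089, 0.0587]
ee_rot: [[-0.585, -0.811, -0.001], [-0.811, 0.585, -0.004], [0.004, -0.001, -1.0]]
wrist_force: [6.4, -8.7, 1.1]
gripper_width: 0.342
gripper_force: 30.0
time_s: 45.95
tcp_pos: [0.3833, 0.2089, 0.0587]
ee_rot: [[-0.585, -0.811, -0.002], [-0.811, 0.585, -0.005], [0.005, -0.001, -1.0]]
wrist_force: [6.0, -8.8, -0.3]
gripper_width: 0.343
gripper_force: 30.0
```

```bash
python3 -m jog '0.8 0 0 0 0; 0.8 0 0 0 0; 0.8 0 0 0 0; 0.8 0 0 40 0; 0.8 0 0 50 0' && python3 -m jog '0.8 20 -29 0 0; 0.8 20 -29 0 0; 0.8 19.6 -30 0 0; 0.8 0 0 -40 0; 0.8 0 0 0 0'&& python3 -m jog '0.8 0 0 0 0'
python3 - <<'E'
from h import *
c=cam('wrist')
for z in(.035,.072):
 for b in blobs(c,'yellow',z,150): print(z,b[0],b[1].round(1),b[2].round(1),b[3].round(1),round(b[4],1))
E
```

```text
time_s: 46.58
tcp_pos: [0.3831, 0.2111, 0.1496]
ee_rot: [[-0.585, -0.811, -0.002], [-0.811, 0.585, -0.002], [0.003, 0.0, -1.0]]
wrist_force: [0.7, 1.6, -0.8]
gripper_width: 0.771
gripper_force: 0.0
time_s: 47.2
tcp_pos: [0.4415, 0.122, 0.1072]
ee_rot: [[-0.586, -0.81, -0.006], [-0.81, 0.586, -0.003], [0.006, 0.003, -1.0]]
wrist_force: [-0.4, 0.1, -0.2]
gripper_width: 0.802
gripper_force: 0.0
time_s: 47.32
tcp_pos: [0.4438, 0.124, 0.1101]
ee_rot: [[-0.584, -0.812, 0.001], [-0.812, 0.584, 0.0], [-0.001, -0.001, -1.0]]
wrist_force: [0.2, 1.0, -0.6]
gripper_width: 0.797
gripper_force: 0.0
0.035 [280.5 219.1] [445.2 123.8] [445.3 124.5] [38.6 30.9] 53.1
0.072 [280.5 219.1] [437.7 113.8] [437.7 114.4] [32.4 25.9] 53.1
```

```bash
python3 -m jog '0.8 -0.5 -2 -35 0; 0.8 0 0 -25 0; 0.8 0 0 -17 0; 0.2 0 0 0 0; 0.2 0 0 0 0' && python3 -m jog '0.2 0 0 0 0; 0.2 0 0 0 0; 0.2 0 0 0 0; 0.2 0 0 0 0' && python3 -m jog '0.2 0.5 0.7 6.8 0; 0.2 0.9 1.3 6.7 0; 0.2 1.4 1.9 6.5 0; 0.2 1.8 2.5 6.1 0; 0.2 2.2 3.1 5.8 0'
```

```text
time_s: 48.0
tcp_pos: [0.4437, 0.1222, 0.0334]
ee_rot: [[-0.584, -0.811, 0.002], [-0.811, 0.584, 0.001], [-0.002, -0.001, -1.0]]
wrist_force: [0.6, -0.6, -0.3]
gripper_width: 0.656
gripper_force: 0.0
time_s: 48.5
tcp_pos: [0.4433, 0.1211, 0.0325]
ee_rot: [[-0.585, -0.811, 0.001], [-0.811, 0.585, -0.0], [-0.001, -0.001, -1.0]]
wrist_force: [2.9, -3.4, 1.8]
gripper_width: 0.337
gripper_force: 30.0
time_s: 49.12
tcp_pos: [0.4501, 0.1306, 0.0637]
ee_rot: [[-0.585, -0.811, 0.0], [-0.811, 0.585, -0.0], [0.0, -0.0, -1.0]]
wrist_force: [5.8, -3.2, -8.5]
gripper_width: 0.341
gripper_force: 30.0
```

```bash
python3 -m jog '0.2 2.6 3.6 5.3 0; 0.2 2.9 4 4.7 0; 0.2 3.2 4.4 4.1 0; 0.2 3.5 4.8 3.5 0; 0.2 3.7 5.1 2.8 0' && python3 -m jog '0.2 1 1.4 0 0; 0.2 0 0 0 0; 0.2 0 0 0 0'
```

```text
time_s: 49.75
tcp_pos: [0.4636, 0.1496, 0.0833]
ee_rot: [[-0.586, -0.81, -0.006], [-0.81, 0.586, -0.006], [0.009, 0.001, -1.0]]
wrist_force: [3.7, -9.6, -3.2]
gripper_width: 0.337
gripper_force: 30.0
time_s: 50.12
tcp_pos: [0.4643, 0.1505, 0.0838]
ee_rot: [[-0.586, -0.81, -0.006], [-0.81, 0.586, -0.007], [0.009, 0.001, -1.0]]
wrist_force: [3.0, -10.6, 1.8]
gripper_width: 0.34
gripper_force: 30.0
```

```bash
python3 -m jog '0.2 1.5 2 1 0; 0.2 1 1.4 0.5 0; 0.2 0 0 0 0; 0.9 0 0 0 0; 0.9 0 0 0 0' && python3 -m jog '0.9 0 0 0 0; 0.9 0 0 0 0; 0.9 0 0 20 0; 0.9 0 0 60 0; 1 0 0 60 0'&& python3 -m jog '1 0 0 60 0; 1 0 0 60 0; 1 -10 -28 10 0; 1 -10 -28 0 0; 1 0 0 0 0'&& python3 -m jog '1 0 0 0 0'
python3 - <<'E'
from h import *
c=cam('wrist');t=cam('top');s=cam('scene')
for b in blobs(c,'yellow',.072,150): print('w',b[0],b[1].round(1),b[2].round(1),b[3].round(1),round(b[4],1))
for n,k in(('t',t),('s',s)):
  cs,_=cv2.findContours(mask(k,'red'),cv2.RETR_LIST,cv2.CHAIN_APPROX_NONE)
  for q in cs:
    if cv2.contourArea(q)>40:
      rc=cv2.minAreaRect((ray(k,q[:,0],.044)*1000).astype(np.float32));print(n,np.round(rc[0],1),np.round(rc[1],1),round(rc[2],1))
a=cv2.resize(s['img'][120:330,120:430],(620,420));cv2.imwrite('pics/f7.png',np.vstack([a,cv2.resize(c['img'][150:300,140:440],(620,180))])[:,:,::-1])
E
```

```text
time_s: 50.75
tcp_pos: [0.4689, 0.1578, 0.086]
ee_rot: [[-0.586, -0.811, 0.0], [-0.811, 0.586, 0.001], [-0.001, 0.0, -1.0]]
wrist_force: [-0.0, 0.8, 0.4]
gripper_width: 0.484
gripper_force: 0.0
time_s: 51.38
tcp_pos: [0.4686, 0.1575, 0.2274]
ee_rot: [[-0.585, -0.811, -0.001], [-0.811, 0.585, -0.001], [0.001, 0.0, -1.0]]
wrist_force: [1.6, 1.7, -0.7]
gripper_width: 0.943
gripper_force: 0.0
time_s: 52.0
tcp_pos: [0.4477, 0.0999, 0.3557]
ee_rot: [[-0.587, -0.81, -0.001], [-0.81, 0.587, 0.0], [0.0, 0.001, -1.0]]
wrist_force: [-0.3, -0.7, -0.6]
gripper_width: 1.001
gripper_force: 0.0
time_s: 52.12
tcp_pos: [0.4487, 0.1014, 0.3553]
ee_rot: [[-0.586, -0.811, -0.001], [-0.811, 0.586, -0.0], [0.001, 0.001, -1.0]]
wrist_force: [0.8, 0.4, -0.5]
gripper_width: 1.002
gripper_force: 0.0
w [295.1 209.4] [468.4 157.7] [468.1 158.2] [18.2 30.7] 54.1
w [368.2 209.1] [389.  214.6] [389.  214.8] [41.9 31.5] 54.1
w [220.4 208.9] [548.8  98.7] [548.8  98.4] [43.2 31. ] 54.1
t [ 411.6 -310.6] [31.5 35.9] 16.1
t [ 418.8 -328. ] [ 59.8 123.9] 17.0
t [ 495.9 -285.2] [31.  36.4] 15.2
t [ 501.9 -303.1] [ 59.5 125. ] 16.9
t [ 460.2 -313.6] [197.9 146.1] 16.8
s [ 495.6 -285.8] [33.4 36.9] 13.7
s [ 513.1 -299.5] [ 78.1 123. ] 17.8
s [ 410.3 -311. ] [32.1 37.2] 19.1
s [ 430.2 -323.4] [ 81.  122.7] 20.6
s [ 483.5 -307. ] [202.9 144.3] 17.0
s [-517.1  583.6] [100.8 131.8] 80.4
s [-516.7  482.3] [102.3 125.3] 86.1
s [-642.   605.8] [105.4 148. ] 80.4
s [-548.8  485.2] [318.6 444.2] 78.1
```

View pics/f7.png

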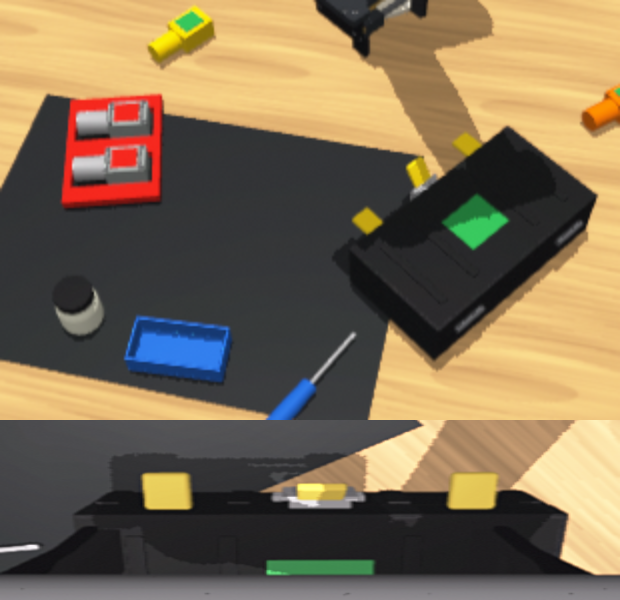

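The lid lugs and latch tab match their starting, fastened positions within 2 mm. The red units are within 2 mm of their nests. Handing in.

```bash
python3 -c "
from station import r
print(r.finish_job())"
```

```text
the job is handed in; nothing more can be done
None
```

I handed the job in at about 52 s: both green units are in the case with its lid shut and latch fastened, and both red units are in the reject tray, as the last camera checks showed; the hand-in gave no verdict.

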